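# Take the long tube out of the mixer's spring clips

## Robot

A 6-joint arm with a two-finger parallel gripper is mounted at the origin on a cart in front of the work surface, level with it; the furniture and walls round the work are solid. World frame = base frame: x ahead of the robot, y to its left, z up, the work surface at z = 0. Lengths are in mm, angles in degrees, forces in N, time in s.
With the tool pointing down it reaches from about 425 to 950 mm from the base axis. Payload 14.7 kg.
Tool frame: the origin (TCP) lies midway between the tips of the shut fingers; the grasp point (between the pads) lies 19 mm behind it; z points along the fingers, y is the line along which they close (so a half turn about z gives the same grasp; the last joint's range is limited). The gripper opens to 85 mm and grips with 20 to 120 N. Pads are 22 mm wide; open, the fingers measure 114 mm over their backs; the gripper's body (76 mm by 85 mm) begins 54 mm behind the grasp point. The pads swing forward as they close: fully open they stand 13 mm farther back than shut.
Start: joints at [-76.639, 27.513, 91.461, -0, 61.026, -2.67], TCP at [179.523, -624.711, 202.197] pointing down, gripper open.
Joint ranges: [-157.49, 157.49], [-46.99, 117.5], [13.45, 153.17], [-89.5, 269.5], [5.16, 153.95], [-167.48, 167.48]. Speed limits (degrees/s): [108.29, 108.29, 136.94, 172.46, 172.46, 172.46].

## Interface

Orientations are given as [roll, pitch, yaw] about the fixed x, y, z axes, in that order (R = Rz(yaw) Ry(pitch) Rx(roll)).
In Python, from cell import ctrl gives the robot as it stands.
- The arm moves only by the tool servo_tool, never from a script. Its argument "series" is a list of rows, each an object with "travel": the shift along the tool's x, y, z in mm, a list of three; "spin": the turn about the tool's z in rad; "jaw": the opening, from -1 (shut) to 1 (fully open), so that 0 is half open. In form: [{"travel": [tx, ty, tz], "spin": spin, "jaw": jaw}, ...]. A call has exactly 5 rows; each row is the pose to reach, as a shift and turn from the pose commanded when the call began, along the tool's axes at that moment; what a row does not reach only later rows make up. A row lasts 1/8 s, in which the tool goes at most 62.5 mm and 10.7 degrees, less where a joint would pass 70% of its speed; a pose out of reach is approached as far as the arm can. A call with a gripper value outside its range is refused whole. The fingers move at their own pace and stop on an object; "grip_force" is the grip in N (left out, the last holds). Time passes only in rows, so rows that repeat a pose let the fingers close, or fill a call up. It gives the time, the measured TCP pose, the force, the opening and the grip force at its end, in the units of the state.
- ctrl.sense(): the state, without advancing time (a new reading comes with each control period).
- ctrl.grab_frame(name): name is "scene" or "top"; returns a dict with "image" (420x560x3 uint8, red, green, blue), "camera_matrix" (3x3 intrinsics, pixels), "distortion" ([k1, k2, p1, p2, k3] as OpenCV has them; the pictures are not rectified), "extrinsics" (4x4, takes a point from world to camera coordinates). Camera axes: x right, y down, z forward; pixel columns grow to the right and rows downward; lengths in mm; the calibration is good to about 2 mm. A picture is of the moment at which its call begins. There is no depth.
- ctrl.close_job(): hands the job in; it is judged then, once.
The state is a dict: "time": time; "q": joint angles; "dq": joint speeds; "joint_torque": joint torques, N m; "position": TCP position; "eef_rot": TCP orientation; "wrist_force": force on the tool from outside, world axes, zero at the start; "ft_torque": the same for the moment, N m; "finger_gap": opening from 0.0 (shut) to 1.0 (fully open); "grasp_force": force on a finger pad.
Only numpy, scipy, OpenCV 4.12 (cv2) and the standard library are available. Lean on these libraries where they do the work, as an engineer would, in place of code of your own. Each camera call takes 0.05 s, during which the arm holds its last target. There are 200 camera calls.

## Task

The tube mixer has stopped. Pull the long capped tube straight up out of its pair of spring clips and lay it gently, flat, in the shallow metal tray; leave the short tube in its clips.

Things in the scene. Friction and masses are not known exactly. Their poses are not given: they have to be found in the camera images.
- long_tube_mid (a point): Long white tube, 28 mm in diameter, 160 mm long with its grey cap (32 mm wide, 18 mm long, at +x), 60 g, lying level. Point on its axis half-way along; x = tube axis. Two clips 12 mm wide hold it 32 mm either side of this point; the 52 mm between them is free to grip, the platform 31 mm below. Clips resist an upward pull with 8 to 18 N and snap open within 15 mm of lift; 25 mm up it is clear.
- short_tube_mid (a point): Short white tube, to be left alone: also 28 mm in diameter but 112 mm long, with a conical end and a 13 mm grey cap (32 mm wide). It lies in the mixer's other pair of clips, parallel to the long tube and 96 mm from it, at the same height. Point on its axis half-way along; x = tube axis.
- mixer: Fixed grey box with grey platform, 150 (x) by 200 (y) by 42 mm high; origin at the centre of its underside on the table; display and knob on -x face. Two stations at y = +48 and -48 mm, each two C-shaped steel spring clips (x = +32, -32 mm) open to the top, holding a tube along x, its axis at z = 73 mm. Clips reach 18 mm to each side of that axis and 17 mm above it. Which tube is where varies.
- tray: Shallow open rectangular metal tray, 220 (x) by 170 (y) mm, rim 18 mm high, walls and floor 3 mm thick, fixed to the table; origin at the centre of its underside, on the table. A tube lying on its floor has its axis 17 to 19 mm above the table.

How it is judged:
By the outcome, as a careful person would: the job done as asked, in the order asked, and still so for the second after the job is handed in, with the robot touching nothing.
It also fails if it takes over 48 s, if anything falls off the work surface, if the arm or the gripper's body presses on something with over 40 N, if the wrist force passes 120 N, or if a joint passes its speed limit or range.

## Working session

There is one attempt and no reset: what is moved stays moved. The work goes in short steps, Python scripts to look and compute and a tool call to move; the robot and the scene stay as the last step left them, time stands still between calls to the robot, and variables do not carry over. Pictures are saved under pics/ and viewed, at most 10 in all, crops included, and the job is handed in when it is done.

Besides the shell and the picture viewer there is one more tool, called after ">>>" in YAML: its name, and indented under it one key for each argument. servo_tool: Moves the arm, as the interface text tells. Its arguments: {"type":"object","properties":{"series":{"type":"array","items":{"type":"object","properties":{"travel":{"type":"array","items":{"type":"number"}},"spin":{"type":"number"},"jaw":{"type":"number"}}}},"grip_force":{"type":"number"}},"required":["series"]}

```bash
mkdir -p pics
python3 - <<'E'
from cell import ctrl
import cv2,numpy as np,pickle
d={}
for n in("scene","top"):
    f=ctrl.grab_frame(n);d[n]=f
    cv2.imwrite(f"pics/{n}0.png",f["image"][:,:,::-1])
    print(n,np.round(f["camera_matrix"],1).tolist(),np.round(f["distortion"],3),np.round(f["extrinsics"],3).tolist())
pickle.dump(d,open("f0.pkl","wb"))
s=ctrl.sense();print(s)
E
```

```text
scene [[541.3, 0.0, 286.0], [0.0, 541.3, 209.2], [0.0, 0.0, 1.0]] [-0.011  0.     0.     0.     0.   ] [[-0.699, -0.715, 0.012, 354.585], [-0.409, 0.386, -0.827, 265.735], [0.587, -0.583, -0.562, 916.358], [0.0, 0.0, 0.0, 1.0]]
top [[411.0, 0.0, 275.1], [0.0, 411.0, 202.3], [0.0, 0.0, 1.0]] [-0.059  0.     0.     0.     0.   ] [[0.004, -1.0, -0.019, 39.175], [-0.999, -0.003, -0.041, 505.755], [0.041, 0.019, -0.999, 896.419], [0.0, 0.0, 0.0, 1.0]]
{'time': 0.1, 'q': array([-7.66373251e+01,  2.75470077e+01,  9.14906588e+01,  4.28660341e-04,
        6.10261480e+01, -2.66988525e+00]), 'dq': array([-5.37244711e-02, -8.73524339e-02, -5.45600570e-02, -3.87096652e-02,
       -4.75890196e-05, -2.00262290e-02]), 'joint_torque': array([ 6.39630398e-04, -9.52258158e+01, -4.31042540e+01, -1.00920222e-04,
        5.28902674e-03, -1.77176452e-05]), 'position': array([ 179.4488083 , -624.31446937,  201.62476507]), 'eef_rot': array([-1.79936272e+02, -3.34694377e-03,  1.60323504e+01]), 'wrist_force': array([-0.49561942,  0.42988823,  0.10603267]), 'ft_torque': array([-0.01443118, -0.03808996,  0.02993941]), 'grasp_force': 0.0, 'finger_gap': 1.000675719152902}
```

View pics/scene0.png

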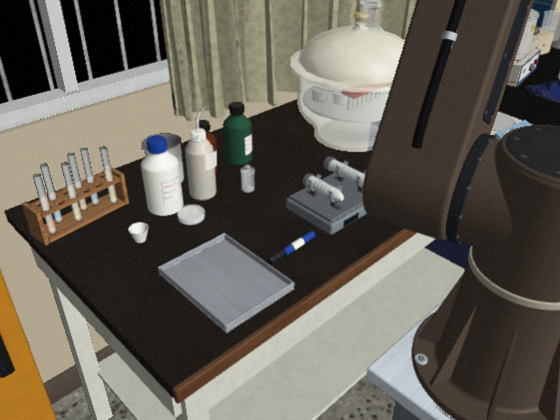

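View pics/top0.png

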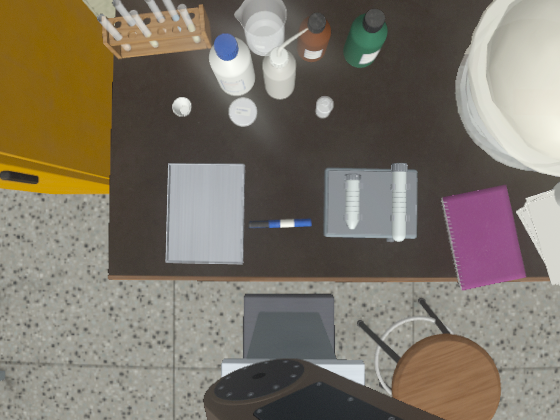

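The top view shows the long tube at col ~399, rows 163–241, with its cap up (+x). The short tube is at col ~352, and the tray spans cols 167–244, rows 163–264. Next I'll measure these in world coordinates.

```bash
cat > h.py <<'E'
import cv2,numpy as np,pickle
def ray(f,uv,z):
    E=f["extrinsics"];R,t=E[:3,:3],E[:3,3]
    p=cv2.undistortPoints(np.array(uv,float).reshape(-1,1,2),f["camera_matrix"],f["distortion"]).reshape(-1,2)
    d=np.c_[p,np.ones(len(p))]@R; c=-R.T@t
    return c+d*((z-c[2])/d[:,2])[:,None]
E
python3 - <<'E'
from h import *
f=pickle.load(open("f0.pkl","rb"))["top"];im=f["image"]
g=cv2.cvtColor(im,cv2.COLOR_RGB2GRAY)
cr=im[150:275,150:430];cv2.imwrite("pics/crop0.png",cv2.resize(cr,None,fx=2.8,fy=2.8,interpolation=cv2.INTER_CUBIC)[:,:,::-1])
for n,c0,c1,z,lo in(("long",382,415,73,175),("short",338,370,73,175)):
    m=np.zeros_like(g);m[158:246,c0:c1]=(g[158:246,c0:c1]>lo)*255
    for c in cv2.findContours(m,0,2)[0]:
        if cv2.contourArea(c)<30: continue
        r=cv2.minAreaRect(c);b=cv2.boxPoints(r)
        print(n,np.round(r[0],1),np.round(r[1],1),round(r[2],1),np.round(ray(f,[r[0]],z)[0],1),np.round(ray(f,b,z)[:,:2],0).tolist())
# row-wise profile
for r in range(160,246,4): print(r,g[r,384:416:1].tolist())
# mixer and tray outlines
for n,(a,b,c,d),z in(("tray",(150,275,155,255),18),("mixer",(160,245,318,424),42)):
    m=np.zeros_like(g);m[a:b,c:d]=(g[a:b,c:d]>70)*255
    m=cv2.morphologyEx(m,cv2.MORPH_OPEN,np.ones((9,9)))
    k=max(cv2.findContours(m,0,2)[0],key=cv2.contourArea);r=cv2.minAreaRect(k)
    print(n,np.round(r,1) if 0 else r,np.round(ray(f,[r[0]],z)[0],1),np.round(ray(f,cv2.boxPoints(r),z)[:,:2],0).tolist())
E
```

```text
long [399.  206.5] [69. 12.] 90.0 [ 495.3 -214.8   73. ] [[566.0, -203.0], [567.0, -228.0], [425.0, -227.0], [425.0, -202.0]]
short [352. 204.] [48. 12.] 90.0 [ 500.1 -118.    73. ] [[550.0, -106.0], [550.0, -131.0], [451.0, -130.0], [451.0, -106.0]]
160 [63, 60, 62, 60, 61, 61, 60, 63, 60, 61, 61, 61, 62, 62, 62, 62, 60, 63, 64, 61, 61, 62, 64, 60, 60, 59, 63, 63, 63, 61, 61, 60]
164 [63, 63, 64, 62, 62, 63, 63, 68, 88, 99, 113, 151, 119, 126, 142, 132, 136, 136, 135, 150, 177, 129, 127, 82, 61, 63, 62, 61, 63, 64, 63, 61]
168 [72, 71, 70, 71, 70, 70, 70, 130, 88, 109, 114, 136, 122, 130, 144, 137, 138, 140, 137, 138, 143, 135, 144, 103, 62, 64, 63, 64, 65, 64, 63, 64]
172 [141, 141, 142, 148, 147, 146, 146, 132, 142, 154, 168, 183, 192, 201, 207, 213, 214, 216, 216, 213, 211, 199, 157, 140, 138, 137, 137, 138, 135, 133, 131, 131]
176 [141, 141, 142, 142, 142, 141, 142, 140, 142, 155, 171, 184, 194, 201, 207, 214, 215, 216, 217, 213, 210, 198, 158, 141, 140, 141, 140, 140, 140, 140, 140, 140]
180 [142, 142, 142, 142, 142, 142, 142, 142, 142, 157, 171, 185, 194, 202, 209, 214, 215, 2
[... 2292 characters left out ...]
, 233, 235, 233, 229, 226, 221, 212, 179, 162, 163, 162, 162, 162, 161, 161, 161, 161, 153]
240 [66, 67, 86, 118, 127, 135, 139, 145, 139, 134, 125, 196, 208, 225, 230, 230, 222, 217, 197, 116, 67, 68, 67, 66, 64, 66, 68, 67, 66, 68, 68, 66]
244 [68, 71, 68, 70, 71, 70, 70, 70, 69, 69, 68, 70, 71, 69, 69, 68, 69, 66, 66, 67, 65, 66, 65, 65, 67, 66, 68, 67, 68, 67, 67, 68]
tray ((204.95538330078125, 212.99920654296875), (78.82671356201172, 101.37667846679688), 1.023030161857605) [481.3 195.1  18. ] [[371.0, 283.0], [595.0, 283.0], [592.0, 107.0], [369.0, 109.0]]
mixer ((370.0, 202.0), (78.0, 94.0), 90.0) [ 505.7 -161.6   42. ] [[589.0, -62.0], [590.0, -263.0], [423.0, -262.0], [423.0, -61.0]]
```

View pics/crop0.png

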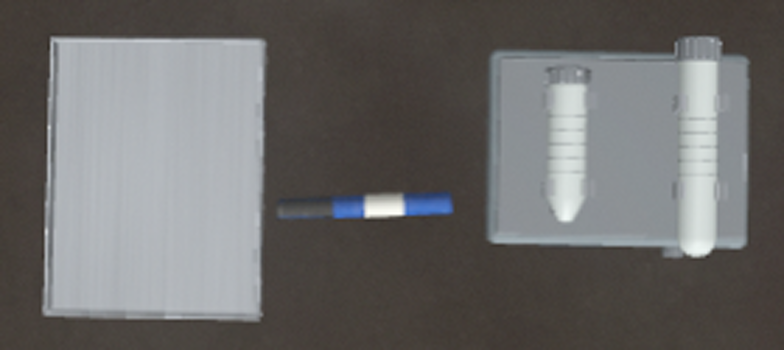

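Run:
```python
from h import *
F=pickle.load(open("f0.pkl","rb"));f=F["top"]
p=ray(f,[[399.4,180],[398.6,228]],73);print(p,np.degrees(np.arctan2(*(p[0]-p[1])[[1,0]])))
print("ends",ray(f,[[399.5,163],[398.5,241.5]],73)); print("clips",ray(f,[[399.3,186.3],[398.7,218.5]],80))
print("tray mid",ray(f,[[205,213]],18), -f["extrinsics"][:3,:3].T@f["extrinsics"][:3,3])
# cross-check in scene view
s=F["scene"];E=s["extrinsics"]
q=np.array([[496.,-215,73],[575,-215,73],[417,-215,73],[500,-118,73],[481,195,18]])
print(cv2.projectPoints(q,cv2.Rodrigues(E[:3,:3])[0],E[:3,3],s["camera_matrix"],s["distortion"])[0].reshape(-1,2).round(1))
```

```text
[[ 549.94063064 -216.08681069   73.        ]
 [ 451.18293758 -213.6276826    73.        ]] -1.4264058477914459
ends [[ 585.17703521 -216.68423868   73.        ]
 [ 423.55527783 -213.2722282    73.        ]]
clips [[ 536.35034186 -213.76073184   80.        ]
 [ 470.63578049 -211.98559196   80.        ]]
tray mid [[481.27745189 195.01034086  18.        ]] [468.07946119  24.04437475 917.17693183]
[[354.1 175.5]
 [329.4 163.6]
 [380.6 188.3]
 [325.5 189.7]
 [225.2 274.3]]
```

>>> servo_tool:
  series:
    - {"travel": [42, -30, 0], "spin": 0.06, "jaw": 0.6}
    - {"travel": [85, -60, 0], "spin": 0.12, "jaw": 0.3}
    - {"travel": [128, -91, 0], "spin": 0.18, "jaw": 0.3}
    - {"travel": [170, -122, 0], "spin": 0.24, "jaw": 0.3}
    - {"travel": [212, -152, 0], "spin": 0.302, "jaw": 0.3}
  grip_force: 80

```text
time: 0.72
position: [342.0, -418.5, 202.1]
eef_rot: [-180.0, 0.0, -1.4]
wrist_force: [0.6, -0.5, 0.9]
finger_gap: 0.646
grasp_force: 0.0
```

>>> servo_tool:
  series:
    - {"travel": [32, -42, 0], "spin": 0, "jaw": 0.3}
    - {"travel": [64, -84, 0], "spin": 0, "jaw": 0.3}
    - {"travel": [100, -132, 0], "spin": 0, "jaw": 0.3}
    - {"travel": [135, -178, 0], "spin": 0, "jaw": 0.3}
    - {"travel": [158, -208, 0], "spin": 0, "jaw": 0.3}

```text
time: 1.35
position: [505.0, -213.4, 202.0]
eef_rot: [-180.0, 0.0, -1.2]
wrist_force: [0.1, -0.6, 0.4]
finger_gap: 0.653
grasp_force: 0.0
```

>>> servo_tool:
  series:
    - {"travel": [0, 0, 15], "spin": 0, "jaw": 0.3}
    - {"travel": [0, 0, 40], "spin": 0, "jaw": 0.3}
    - {"travel": [0, 0, 60], "spin": 0, "jaw": 0.3}
    - {"travel": [0, 0, 75], "spin": 0, "jaw": 0.3}
    - {"travel": [0, 0, 75], "spin": 0, "jaw": 0.3}

```text
time: 1.98
position: [502.8, -215.7, 126.0]
eef_rot: [-179.9, 0.1, -1.3]
wrist_force: [0.3, -0.3, 0.1]
finger_gap: 0.653
grasp_force: 0.0
```

Run:
```python
from cell import ctrl
from h import *
for n in("scene","top"):
    f=ctrl.grab_frame(n);im=f["image"]
    c=im[130:245,255:435] if n=="scene" else im[140:260,320:440]
    cv2.imwrite(f"pics/{n}1.png",cv2.resize(c,None,fx=4,fy=4,interpolation=2)[:,:,::-1])
s=ctrl.sense();print(s["time"],s["position"],s["eef_rot"],s["finger_gap"])
```

```text
2.075 [ 503.89269682 -215.96831917  127.45671865] [ 1.79996674e+02 -5.12621172e-03 -1.29440351e+00] 0.6482584110813517
```

View pics/scene1.png

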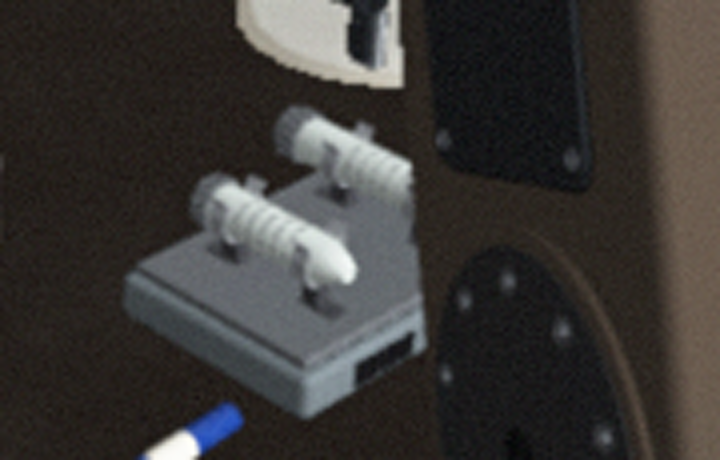

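View pics/top1.png

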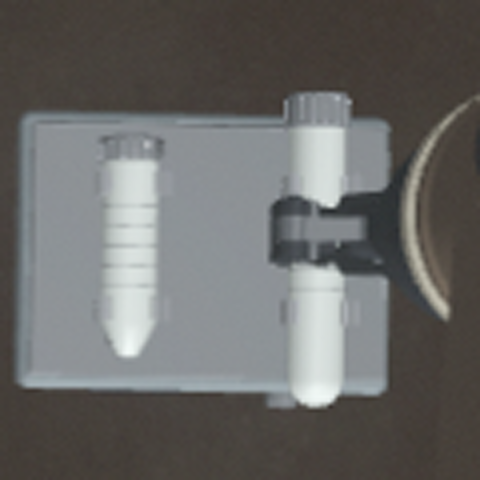

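The scene crop shows both tubes still seated, and the gripper is mostly hidden behind the arm. In the top crop the finger pair (rows ~198–265) straddles the long tube between its clips (~185 and ~310), so I can descend.

>>> servo_tool:
  series:
    - {"travel": [0, 0, 20], "spin": 0, "jaw": 0.3}
    - {"travel": [0, 0, 40], "spin": 0, "jaw": 0.3}
    - {"travel": [0, 0, 55], "spin": 0, "jaw": 0.3}
    - {"travel": [0, 0, 66], "spin": 0, "jaw": 0.3}
    - {"travel": [0, 0, 66], "spin": 0, "jaw": 0.3}

```text
time: 2.7
position: [503.6, -215.5, 60.8]
eef_rot: [-180.0, 0.0, -1.3]
wrist_force: [-0.7, 0.3, 0.3]
finger_gap: 0.65
grasp_force: 0.0
```

>>> servo_tool:
  series:
    - {"travel": [0, 0, 0], "spin": 0, "jaw": -0.2}
    - {"travel": [0, 0, 0], "spin": 0, "jaw": -0.3}
    - {"travel": [0, 0, 0], "spin": 0, "jaw": -0.6}
    - {"travel": [0, 0, 0], "spin": 0, "jaw": -1}
    - {"travel": [0, 0, 0], "spin": 0, "jaw": -1}

```text
time: 3.32
position: [503.9, -215.7, 61.3]
eef_rot: [180.0, -0.0, -1.3]
wrist_force: [0.7, 0.1, -0.2]
finger_gap: 0.003
grasp_force: 0.0
```

The fingers shut on nothing, so I'll look before moving.

Run:
```python
from cell import ctrl
from h import *
o=[]
for n in("scene","top"):
    f=ctrl.grab_frame(n);im=f["image"]
    c=im[130:250,255:435] if n=="scene" else im[140:260,300:440]
    o.append(cv2.resize(c,None,fx=2.4,fy=2.4,interpolation=2)[:,:,::-1])
cv2.imwrite("pics/b2.png",np.hstack(o))
s=ctrl.sense();print(s)
```

```text
{'time': 3.425, 'q': array([-2.63362661e+01,  3.02045479e+01,  1.11998565e+02,  8.60134416e-04,
        3.77955602e+01,  6.49346029e+01]), 'dq': array([ 0.00570082,  0.06150976,  0.01131747, -0.03798424,  0.0046915 ,
       -0.06592244]), 'joint_torque': array([ 4.65810735e-03, -8.51360393e+01, -2.84709996e+01,  3.01596265e-04,
        1.54097983e-03,  1.21686940e-04]), 'position': array([ 503.8758553 , -215.61460919,   61.21046301]), 'eef_rot': array([ 1.79999915e+02, -1.42567337e-03, -1.27154870e+00]), 'wrist_force': array([ 0.08799094,  0.23343663, -0.12341759]), 'ft_torque': array([-0.00726722,  0.03904742, -0.00862587]), 'grasp_force': 0.0, 'finger_gap': 0.0005672138748595441}
```

View pics/b2.png

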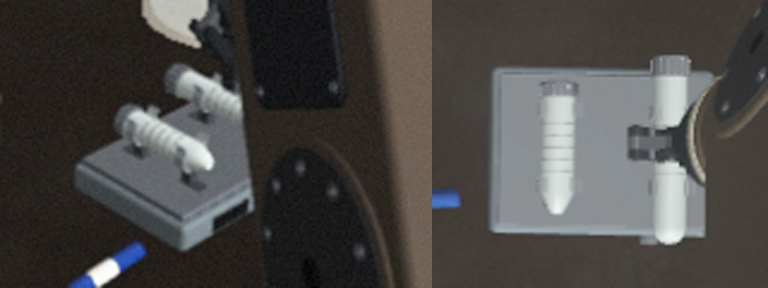

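The crop shows the long tube unmoved at col ~399 while the gripper body sits above it. I'll overlay the projected TCP and axis points to see where the fingers really are.

Run:
```python
from cell import ctrl
from h import *
o=[]
P=np.array([[504,-215.6,z] for z in(61,80,134,200,250)],float)
for n in("scene","top"):
    f=ctrl.grab_frame(n);im=f["image"].copy();E=f["extrinsics"]
    q=cv2.projectPoints(P,cv2.Rodrigues(E[:3,:3])[0],E[:3,3],f["camera_matrix"],f["distortion"])[0].reshape(-1,2)
    a,b=(90,300) if n=="scene" else (150,350)
    big=cv2.resize(im[a:a+100,b:b+100],None,fx=4,fy=4,interpolation=2)
    big=cv2.convertScaleAbs(big,alpha=1.5,beta=30)
    for k,p in enumerate(q): cv2.circle(big,tuple(int(v) for v in (p-[b,a])*4+2),3,(255,40*k,0),-1)
    print(n,q.round(1).tolist());o.append(big[:,:,::-1])
cv2.imwrite("pics/b3.png",np.hstack(o))
```

```text
scene [[351.3, 178.4], [351.9, 171.6], [353.7, 151.6], [356.1, 125.7], [358.0, 105.1]]
top [[397.7, 202.5], [400.3, 202.1], [408.4, 200.9], [419.8, 199.3], [430.0, 197.8]]
```

View pics/b3.png

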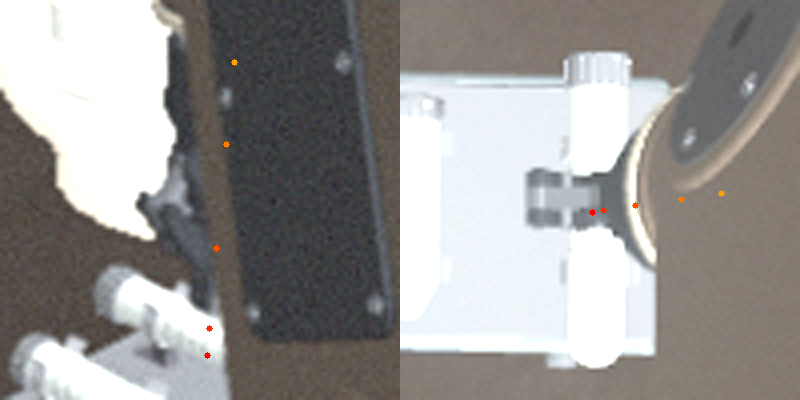

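The tip seems to end near the tube top (~(212,305) in the left panel), higher than the reported z. I'll triangulate the grey knuckle block from the two views to check.

Run:
```python
from h import *
F=pickle.load(open("f0.pkl","rb"));s,t=F["scene"],F["top"]
def tri(us,ut):
    n=lambda f,u:cv2.undistortPoints(np.array([[u]],float),f["camera_matrix"],f["distortion"]).reshape(2,1)
    X=cv2.triangulatePoints(s["extrinsics"][:3],t["extrinsics"][:3],n(s,us),n(t,ut));return (X[:3]/X[3]).ravel().round(1)
print("knuckle",tri((344,139),(386,199.5)))
# where finger disappears over tube, if at x=504,y=-210: heights
for u in((352,163),(353,166)): 
    for z in (80,90,100,110): print(u,z,ray(s,[u],z)[0].round(0))
# tube check: cap far end / round end triangulated
print("cap",tri((329,163),(399.5,164)))
```

```text
knuckle [ 500.4 -163.1  185.7]
(352, 163) 80 [ 531. -248.   80.]
(352, 163) 90 [ 520. -234.   90.]
(352, 163) 100 [ 509. -219.  100.]
(352, 163) 110 [ 498. -205.  110.]
(353, 166) 80 [ 520. -238.   80.]
(353, 166) 90 [ 509. -224.   90.]
(353, 166) 100 [ 498. -210.  100.]
(353, 166) 110 [ 487. -196.  110.]
cap [ 582.1 -218.8   70.2]
```

Knuckle height (z≈186) and the visible tip end (z≈95–100) suggest the fingers sit well above the reported height. I'll raise them, move to open view and measure the tip.

>>> servo_tool:
  series:
    - {"travel": [0, 0, -3], "spin": 0, "jaw": -1}
    - {"travel": [0, 0, -8], "spin": 0, "jaw": -1}
    - {"travel": [0, 0, -20], "spin": 0, "jaw": -1}
    - {"travel": [0, 0, -50], "spin": 0, "jaw": -1}
    - {"travel": [0, 0, -90], "spin": 0, "jaw": -1}

```text
time: 4.15
position: [503.4, -215.4, 152.3]
eef_rot: [-180.0, 0.1, -1.3]
wrist_force: [0.7, -0.5, -0.5]
finger_gap: -0.004
grasp_force: 0.0
```

>>> servo_tool:
  series:
    - {"travel": [0, -30, 0], "spin": 0, "jaw": -1}
    - {"travel": [0, -80, 0], "spin": 0, "jaw": -1}
    - {"travel": [0, -130, 0], "spin": 0, "jaw": -1}
    - {"travel": [0, -180, 0], "spin": 0, "jaw": -1}
    - {"travel": [0, -215, 0], "spin": 0, "jaw": -1}

```text
time: 4.78
position: [508.6, 1.2, 152.2]
eef_rot: [-180.0, -0.1, -1.2]
wrist_force: [0.2, -0.7, -0.1]
finger_gap: 0.001
grasp_force: 0.0
```

>>> servo_tool:
  series:
    - {"travel": [0, 0, 0], "spin": 0, "jaw": -1}
    - {"travel": [0, 0, 0], "spin": 0, "jaw": -1}
    - {"travel": [0, 0, 0], "spin": 0, "jaw": -1}
    - {"travel": [0, 0, 0], "spin": 0, "jaw": -1}
    - {"travel": [0, 0, 0], "spin": 0, "jaw": -1}

```text
time: 5.4
position: [508.6, -1.2, 151.2]
eef_rot: [180.0, 0.0, -1.3]
wrist_force: [0.6, -0.5, 0.6]
finger_gap: 0.003
grasp_force: 0.0
```

Run:
```python
from cell import ctrl
from h import *
o=[];st=ctrl.sense();p0=st["position"];print(st["time"],p0,st["finger_gap"],st["wrist_force"]);F={}
P=np.array([p0+[0,0,z] for z in(0,19,73)],float)
for n in("scene","top"):
    f=ctrl.grab_frame(n);F[n]=f;im=f["image"].copy();E=f["extrinsics"]
    q=cv2.projectPoints(P,cv2.Rodrigues(E[:3,:3])[0],E[:3,3],f["camera_matrix"],f["distortion"])[0].reshape(-1,2)
    a,b=(int(q[0,1])-60,int(q[0,0])-50)
    big=cv2.convertScaleAbs(cv2.resize(im[a:a+100,b:b+100],None,fx=4,fy=4,interpolation=2),alpha=1.6,beta=30)
    for k,p in enumerate(q): cv2.circle(big,tuple(int(v) for v in (p-[b,a])*4+2),3,(255,80*k,0),-1)
    print(n,a,b,q.round(1).tolist());o.append(big[:,:,::-1])
pickle.dump(F,open("f1.pkl","wb"))
cv2.imwrite("pics/b4.png",np.hstack(o))
```

```text
5.4 [508.6391001   -1.18702571 151.1799348 ] 0.002963274098824979 [ 0.58800661 -0.50742159  0.57070808]
scene 116 236 [[286.8, 176.8], [286.9, 168.9], [287.3, 145.6]]
top 137 246 [[296.4, 197.7], [296.7, 197.1], [297.8, 195.4]]
```

View pics/b4.png

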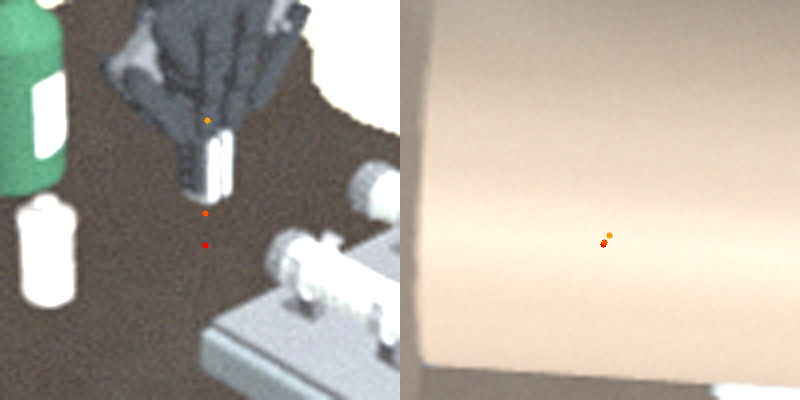

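The shut fingertips show at about (208,202) in the left panel, while the reported TCP projects to (205,245). So the true tip is ~25 mm higher than reported, with the lateral position right. I'll correct by that amount and retry, aiming for a true tip z≈61 (reported 36).

>>> servo_tool:
  series:
    - {"travel": [0, 30, 0], "spin": 0, "jaw": 0.3}
    - {"travel": [0, 80, 0], "spin": 0, "jaw": 0.3}
    - {"travel": [0, 130, 0], "spin": 0, "jaw": 0.3}
    - {"travel": [0, 180, 0], "spin": 0, "jaw": 0.3}
    - {"travel": [0, 215, 0], "spin": 0, "jaw": 0.3}

```text
time: 6.12
position: [503.6, -217.8, 151.2]
eef_rot: [180.0, -0.0, -1.3]
wrist_force: [-0.3, 0.2, -0.9]
finger_gap: 0.648
grasp_force: 0.0
```

>>> servo_tool:
  series:
    - {"travel": [0, 0, 0], "spin": 0, "jaw": 0.3}
    - {"travel": [0, 0, 0], "spin": 0, "jaw": 0.3}
    - {"travel": [0, 0, 20], "spin": 0, "jaw": 0.3}
    - {"travel": [0, 0, 40], "spin": 0, "jaw": 0.3}
    - {"travel": [0, 0, 60], "spin": 0, "jaw": 0.3}

```text
time: 6.75
position: [504.0, -214.3, 90.7]
eef_rot: [-180.0, 0.0, -1.2]
wrist_force: [-0.8, -0.0, -1.3]
finger_gap: 0.649
grasp_force: 0.0
```

>>> servo_tool:
  series:
    - {"travel": [0, 0, 12], "spin": 0, "jaw": 0.3}
    - {"travel": [0, 0, 24], "spin": 0, "jaw": 0.3}
    - {"travel": [0, 0, 36], "spin": 0, "jaw": 0.3}
    - {"travel": [0, 0, 46], "spin": 0, "jaw": 0.3}
    - {"travel": [0, 0, 46], "spin": 0, "jaw": 0.3}

```text
time: 7.38
position: [503.4, -215.4, 44.5]
eef_rot: [-180.0, 0.1, -1.3]
wrist_force: [1.1, 0.9, -0.2]
finger_gap: 0.655
grasp_force: 0.0
```

>>> servo_tool:
  series:
    - {"travel": [0, 0, 5], "spin": 0, "jaw": 0.3}
    - {"travel": [0, 0, 9], "spin": 0, "jaw": 0.3}
    - {"travel": [0, 0, 9], "spin": 0, "jaw": 0.1}
    - {"travel": [0, 0, 9], "spin": 0, "jaw": -0.1}
    - {"travel": [0, 0, 9], "spin": 0, "jaw": -0.3}

```text
time: 8.0
position: [504.0, -215.7, 36.4]
eef_rot: [180.0, -0.0, -1.3]
wrist_force: [-0.2, 0.3, -0.2]
finger_gap: 0.35
grasp_force: 0.0
```

>>> servo_tool:
  series:
    - {"travel": [0, 0, 0], "spin": 0, "jaw": -0.4}
    - {"travel": [0, 0, 0], "spin": 0, "jaw": -0.6}
    - {"travel": [0, 0, 0], "spin": 0, "jaw": -1}
    - {"travel": [0, 0, 0], "spin": 0, "jaw": -1}
    - {"travel": [0, 0, 0], "spin": 0, "jaw": -1}

```text
time: 8.62
position: [504.0, -215.7, 36.7]
eef_rot: [180.0, -0.0, -1.3]
wrist_force: [-1.2, 0.9, 8.2]
finger_gap: 0.296
grasp_force: 78.1
```

>>> servo_tool:
  series:
    - {"travel": [0, 0, -3], "spin": 0, "jaw": -1}
    - {"travel": [0, 0, -7], "spin": 0, "jaw": -1}
    - {"travel": [0, 0, -11], "spin": 0, "jaw": -1}
    - {"travel": [0, 0, -15], "spin": 0, "jaw": -1}
    - {"travel": [0, 0, -20], "spin": 0, "jaw": -1}

```text
time: 9.25
position: [504.1, -215.8, 56.8]
eef_rot: [180.0, -0.0, -1.3]
wrist_force: [0.1, 0.7, -1.3]
finger_gap: 0.292
grasp_force: 80.8
```

>>> servo_tool:
  series:
    - {"travel": [0, 0, -5], "spin": 0, "jaw": -1}
    - {"travel": [0, 0, -15], "spin": 0, "jaw": -1}
    - {"travel": [0, 0, -35], "spin": 0, "jaw": -1}
    - {"travel": [0, 0, -65], "spin": 0, "jaw": -1}
    - {"travel": [0, 0, -90], "spin": 0, "jaw": -1}

```text
time: 9.88
position: [504.1, -215.8, 147.8]
eef_rot: [180.0, -0.0, -1.3]
wrist_force: [1.0, -0.6, -1.3]
finger_gap: 0.292
grasp_force: 80.9
```

>>> servo_tool:
  series:
    - {"travel": [-2, -25, 0], "spin": 0, "jaw": -1}
    - {"travel": [-6, -65, 0], "spin": 0, "jaw": -1}
    - {"travel": [-10, -110, 0], "spin": 0, "jaw": -1}
    - {"travel": [-13, -160, 0], "spin": 0, "jaw": -1}
    - {"travel": [-16, -205, 0], "spin": 0, "jaw": -1}

```text
time: 10.5
position: [492.3, -8.9, 146.9]
eef_rot: [180.0, -0.0, -1.3]
wrist_force: [1.1, 1.1, -0.0]
finger_gap: 0.29
grasp_force: 80.9
```

>>> servo_tool:
  series:
    - {"travel": [-4, -50, 0], "spin": 0, "jaw": -1}
    - {"travel": [-8, -100, 0], "spin": 0, "jaw": -1}
    - {"travel": [-12, -150, 0], "spin": 0, "jaw": -1}
    - {"travel": [-15, -185, 0], "spin": 0, "jaw": -1}
    - {"travel": [-16, -205, 0], "spin": 0, "jaw": -1}

```text
time: 11.12
position: [480.9, 196.6, 146.7]
eef_rot: [-180.0, -0.0, -1.2]
wrist_force: [-0.2, -1.4, -1.0]
finger_gap: 0.298
grasp_force: 80.9
```

>>> servo_tool:
  series:
    - {"travel": [0, 0, 0], "spin": 0, "jaw": -1}
    - {"travel": [0, 0, 10], "spin": 0, "jaw": -1}
    - {"travel": [0, 0, 30], "spin": 0, "jaw": -1}
    - {"travel": [0, 0, 55], "spin": 0, "jaw": -1}
    - {"travel": [0, 0, 75], "spin": 0, "jaw": -1}

```text
time: 11.75
position: [480.7, 193.5, 69.8]
eef_rot: [180.0, 0.1, -1.4]
wrist_force: [0.3, 1.0, -0.9]
finger_gap: 0.295
grasp_force: 80.9
```

Run:
```python
from cell import ctrl
from h import *
f=ctrl.grab_frame("scene");st=ctrl.sense();print(st["time"],st["position"],st["grasp_force"])
E=f["extrinsics"];x,y,z=st["position"]
P=np.array([[x,y,z+25],[x,y,z+37],[x+80,y,z+37],[x-80,y,z+37]])
print(cv2.projectPoints(P,cv2.Rodrigues(E[:3,:3])[0],E[:3,3],f["camera_matrix"],f["distortion"])[0].reshape(-1,2).round(1).tolist())
cv2.imwrite("pics/b5.png",cv2.resize(f["image"][150:350,140:400],None,fx=3,fy=3,interpolation=2)[:,:,::-1])
```

```text
11.8 [479.51469565 193.09340279  67.83652827] 80.88473439216614
[[224.4, 244.5], [224.1, 239.5], [198.6, 221.7], [252.0, 259.0]]
```

View pics/b5.png

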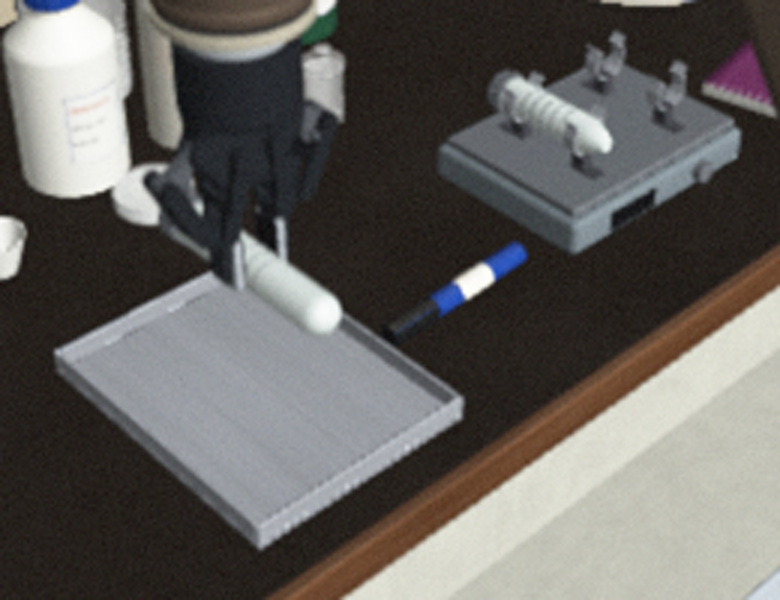

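The tube is held level over the tray (round end at crop ~(325,315), as predicted) and the short tube is still in its clips. Lowering it now.

>>> servo_tool:
  series:
    - {"travel": [0, 0, 20], "spin": 0, "jaw": -1}
    - {"travel": [0, 0, 40], "spin": 0, "jaw": -1}
    - {"travel": [0, 0, 60], "spin": 0, "jaw": -1}
    - {"travel": [0, 0, 72], "spin": 0, "jaw": -1}
    - {"travel": [0, 0, 76], "spin": 0, "jaw": -1}

```text
time: 12.42
position: [480.8, 194.4, -5.3]
eef_rot: [180.0, 0.0, -1.3]
wrist_force: [0.9, 0.6, -1.1]
finger_gap: 0.293
grasp_force: 80.9
```

>>> servo_tool:
  series:
    - {"travel": [0, 0, 2], "spin": 0, "jaw": -1}
    - {"travel": [0, 0, 4], "spin": 0, "jaw": -1}
    - {"travel": [0, 0, 6], "spin": 0, "jaw": -1}
    - {"travel": [0, 0, 7], "spin": 0, "jaw": -1}
    - {"travel": [0, 0, 7], "spin": 0, "jaw": -1}

```text
time: 13.05
position: [481.0, 195.0, -11.8]
eef_rot: [-180.0, -0.0, -1.3]
wrist_force: [0.1, 0.4, -0.5]
finger_gap: 0.297
grasp_force: 80.9
```

Creeping down in small steps, watching the force.

>>> servo_tool:
  series:
    - {"travel": [0, 0, 1], "spin": 0, "jaw": -1}
    - {"travel": [0, 0, 2], "spin": 0, "jaw": -1}
    - {"travel": [0, 0, 3], "spin": 0, "jaw": -1}
    - {"travel": [0, 0, 3], "spin": 0, "jaw": -1}
    - {"travel": [0, 0, 3], "spin": 0, "jaw": -1}

```text
time: 13.68
position: [481.0, 195.0, -14.8]
eef_rot: [-180.0, 0.0, -1.3]
wrist_force: [0.6, -0.1, -0.8]
finger_gap: 0.295
grasp_force: 80.9
```

>>> servo_tool:
  series:
    - {"travel": [0, 0, 0.5], "spin": 0, "jaw": -1}
    - {"travel": [0, 0, 1], "spin": 0, "jaw": -1}
    - {"travel": [0, 0, 1.5], "spin": 0, "jaw": -1}
    - {"travel": [0, 0, 1.5], "spin": 0, "jaw": -1}
    - {"travel": [0, 0, 1.5], "spin": 0, "jaw": -1}

```text
time: 14.3
position: [481.0, 195.0, -16.3]
eef_rot: [180.0, 0.0, -1.3]
wrist_force: [0.1, 0.1, -0.7]
finger_gap: 0.294
grasp_force: 80.9
```

>>> servo_tool:
  series:
    - {"travel": [0, 0, 0.5], "spin": 0, "jaw": -1}
    - {"travel": [0, 0, 1], "spin": 0, "jaw": -1}
    - {"travel": [0, 0, 1.5], "spin": 0, "jaw": -1}
    - {"travel": [0, 0, 1.5], "spin": 0, "jaw": -1}
    - {"travel": [0, 0, 1.5], "spin": 0, "jaw": -1}

```text
time: 14.92
position: [480.9, 195.0, -17.8]
eef_rot: [180.0, 0.0, -1.3]
wrist_force: [-0.6, 0.3, 0.6]
finger_gap: 0.294
grasp_force: 81.0
```

>>> servo_tool:
  series:
    - {"travel": [0, 0, 0.5], "spin": 0, "jaw": -1}
    - {"travel": [0, 0, 1], "spin": 0, "jaw": -1}
    - {"travel": [0, 0, 1], "spin": 0, "jaw": -1}
    - {"travel": [0, 0, 1], "spin": 0, "jaw": -1}
    - {"travel": [0, 0, 1], "spin": 0, "jaw": -1}

```text
time: 15.55
position: [481.0, 195.0, -18.3]
eef_rot: [-180.0, -0.0, -1.3]
wrist_force: [-3.7, 0.1, 14.9]
finger_gap: 0.297
grasp_force: 82.8
```

Contact at about 15 N. I'll ease off slightly and open slowly.

>>> servo_tool:
  series:
    - {"travel": [0, 0, -0.5], "spin": 0, "jaw": -1}
    - {"travel": [0, 0, -0.5], "spin": 0, "jaw": -0.4}
    - {"travel": [0, 0, -0.5], "spin": 0, "jaw": -0.36}
    - {"travel": [0, 0, -0.5], "spin": 0, "jaw": -0.32}
    - {"travel": [0, 0, -0.5], "spin": 0, "jaw": -0.28}
  grip_force: 20

```text
time: 16.18
position: [481.0, 195.0, -18.4]
eef_rot: [180.0, 0.0, -1.3]
wrist_force: [-0.8, -0.5, -0.1]
finger_gap: 0.359
grasp_force: 0.0
```

>>> servo_tool:
  series:
    - {"travel": [0, 0, -0.5], "spin": 0, "jaw": -0.2}
    - {"travel": [0, 0, -0.5], "spin": 0, "jaw": -0.1}
    - {"travel": [0, 0, -0.5], "spin": 0, "jaw": 0.1}
    - {"travel": [0, 0, -0.5], "spin": 0, "jaw": 0.3}
    - {"travel": [0, 0, -0.5], "spin": 0, "jaw": 0.3}

```text
time: 16.8
position: [481.0, 195.0, -17.8]
eef_rot: [-180.0, 0.0, -1.3]
wrist_force: [0.3, 0.2, 1.3]
finger_gap: 0.648
grasp_force: 0.0
```

>>> servo_tool:
  series:
    - {"travel": [0, 0, -5], "spin": 0, "jaw": 0.3}
    - {"travel": [0, 0, -20], "spin": 0, "jaw": 0.3}
    - {"travel": [0, 0, -50], "spin": 0, "jaw": 0.3}
    - {"travel": [0, 0, -100], "spin": 0, "jaw": 0.3}
    - {"travel": [0, 0, -150], "spin": 0, "jaw": 0.3}

```text
time: 17.42
position: [480.7, 194.9, 134.6]
eef_rot: [-180.0, -0.0, -1.3]
wrist_force: [1.0, 0.1, 0.3]
finger_gap: 0.649
grasp_force: 0.0
```

Run:
```python
from cell import ctrl
from h import *
f=ctrl.grab_frame("scene");st=ctrl.sense();print(st["time"],st["position"],st["grasp_force"],st["wrist_force"])
cv2.imwrite("pics/b6.png",cv2.resize(f["image"][150:350,140:400],None,fx=3,fy=3,interpolation=2)[:,:,::-1])
```

```text
17.475 [483.64809202 195.91990476 140.51374955] 0.0 [4.47863996 1.88607156 7.90446673]
```

View pics/b6.png

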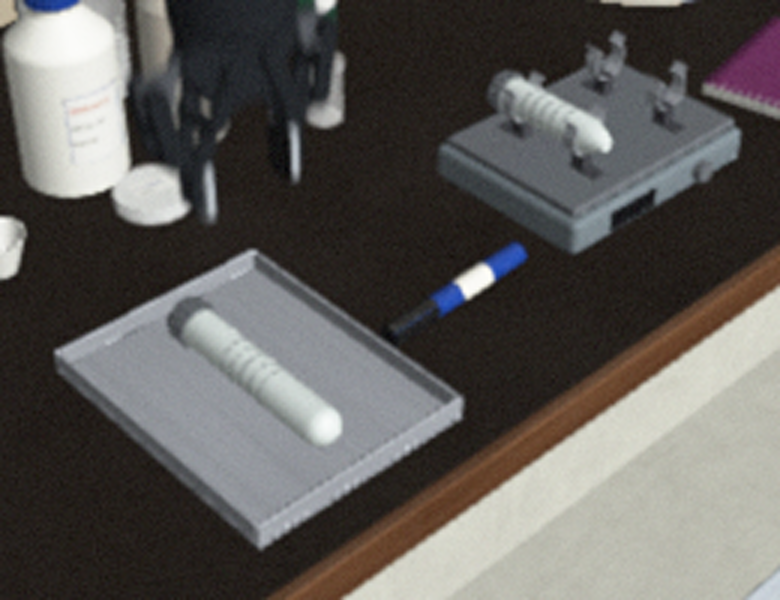

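The long tube lies flat inside the tray, from (190,315) to (325,430), and the gripper is clear. The short tube is still in its clips at (550,110). I'll let the arm settle, then hand in.

>>> servo_tool:
  series:
    - {"travel": [0, 0, 0], "spin": 0, "jaw": 0.3}
    - {"travel": [0, 0, 0], "spin": 0, "jaw": 0.3}
    - {"travel": [0, 0, 0], "spin": 0, "jaw": 0.3}
    - {"travel": [0, 0, 0], "spin": 0, "jaw": 0.3}
    - {"travel": [0, 0, 0], "spin": 0, "jaw": 0.3}

```text
time: 18.1
position: [480.7, 194.9, 131.7]
eef_rot: [180.0, 0.1, -1.3]
wrist_force: [-0.2, -1.0, 0.7]
finger_gap: 0.651
grasp_force: 0.0
```

```bash
python3 -c "
from cell import ctrl
print(ctrl.close_job())"
```

```text
the job is handed in; nothing more can be done
None
```

The long tube is out of its clips and lying flat in the tray, the short tube is still in its clips, and the job was handed in at about 18 s (no verdict came back); the first grasp closed on nothing because the fingertips sat about 25 mm above the reported height, and the second held.

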